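Build the test-sieve stack on the shaker

ROBOT

A 6-joint arm with a two-finger parallel gripper is mounted at the origin on a cart in front of the work surface, level with it; the furniture and walls round the work are solid. World frame = base frame: x ahead of the robot, y to its left, z up, the work surface at z = 0. Lengths are in m, angles in rad, forces in N, time in s.
With the tool pointing down it reaches from about 0.35 to 0.975 m from the base axis. Payload 4.9 kg.
Tool frame: the origin (TCP) lies at the very end of the fingers, on their centre line; the grasp point (between the pads) lies 19 mm behind it; z points along the fingers, y is the line along which they close (so a half turn about z gives the same grasp; the last joint's range is limited). The gripper opens to 85 mm and grips with 20 to 120 N. Pads are 22 mm wide; open, the fingers measure 114 mm over their backs; the gripper's body (76 mm by 85 mm) begins 54 mm behind the grasp point. The pads swing forward as they close: fully open they stand 13 mm farther back than shut.
Start: joints at [-1.418, 0.053, 1.613, -0, 1.476, -0.119], TCP at [0.168, -0.602, 0.231] pointing down, gripper open.
Joint ranges: [-3.01, 3.01], [-1.01, 2.22], [0.06, 2.58], [-1.02, 4.17], [0.09, 2.62], [-3.14, 3.14]. Speed limits (rad/s): [2.57, 2.57, 3.14, 3.14, 3.14, 3.14].

INTERFACE

Orientations are given as a rotation vector (axis times angle).
In Python, from station import get_obs, optics, ctrl gives the robot as it stands.
- The arm moves only by the shell command python3 -m pendant 'ROWS' [FORCE]. ROWS is JSON, a list of rows, each a list of 3 entries, a list of its own where there are three numbers: the shift along the tool's x, y, z in mm, then the turn, a rotation vector about the tool's x, y, z in rad, then the opening, from 0 (shut) to 1 (fully open). A call has 1 to 12 rows; each row shifts and turns the commanded pose from where the row before left it, along the tool's axes as they then stand; what a row does not reach is not made up. A row lasts 1/12 s, in which the tool goes at most 41.7 mm and 7.16 degrees, less where a joint would pass 70% of its speed; a pose out of reach is approached as far as the arm can. A call is refused whole if a number of a shift passes 41.7 or a number of a turn 0.125, either way. A call with a gripper value outside its range is refused whole. The fingers move at their own pace and stop on an object; FORCE is the grip in N (left out, the last holds). Time passes only in rows, so rows that do not move let the fingers close. It gives the time, the measured TCP pose, the force, the opening and the grip force at its end, in the units of the state.
- get_obs(): the state, without advancing time (a new reading comes with each control period).
- optics.get_image(name): name is "scene" or "top" or "wrist"; returns the picture (384x512x3 uint8, red, green, blue); there is no depth.
- optics.camera_model(name): a dict with "fx", "fy", "cx", "cy" (pixels), "distortion" ([k1, k2, p1, p2, k3] as OpenCV has them; the pictures are not rectified), "cam_to_world" (4x4, takes a point from camera to world coordinates). Camera axes: x right, y up, looking along -z (the intrinsics and any distortion apply to the point x, -y, -z); pixel columns grow to the right and rows downward; lengths in m; the calibration is good to about 2 mm. A picture is of the moment at which its call begins: read the wrist's pose just before it. camera_model takes no time and is no camera call; for the wrist camera it gives the pose at the moment of the call.
- ctrl.finish_job(): hands the job in; it is judged then, once.
The state is a dict: "t": time; "q": joint angles; "dq": joint speeds; "effort": joint torques, N m; "tool_pos": TCP position; "tool_rot": TCP orientation; "contact_force": force on the tool from outside, world axes, zero at the start; "wrist_torque": the same for the moment, N m; "opening": finger opening in m; "grip_force": force on a finger pad.
Only numpy, scipy, OpenCV 4.12 (cv2) and the standard library are available. Lean on these libraries where they do the work, as an engineer would, in place of code of your own. Each camera call takes 0.05 s, during which the arm holds its last target. There are 200 camera calls.

TASK

Build the sieve stack in the shaker's socket from the bottom up, one part at a time: first the closed pan, then the fine-mesh sieve, then the coarse-mesh sieve, and last the lid with the knob. Each part must sit level and fully home in the one beneath it, and all must be let go at the end. Leave the ink pot, the dish of screws and the foam block where they stand.

Things in the scene. Friction and masses are not known exactly. Their poses are not given: they have to be found in the camera images.
- pan: Collecting pan: like the sieves but with a closed floor. Steel, 62 mm wide; 9 mm tapered spigot below (45 mm wide at bottom, 56 at top), straight wall 9 to 39 mm height; mouth: cone 9 mm deep, 58 mm wide at rim, 47 at ledge (1 mm play). Next part's origin comes 30 mm above this one's. Origin: centre of underside, z up; round. Grip across the wall from above. About 0.1 kg.
- fine_sieve: Fine sieve: low ring, dense grey wire mesh (1.8 mm pitch). Steel, 62 mm wide; 9 mm tapered spigot below (45 mm wide at bottom, 56 at top), straight wall 9 to 31 mm height; mouth: cone 9 mm deep, 58 mm wide at rim, 47 at ledge (1 mm play). Next part's origin comes 22 mm above this one's. Origin: centre of underside, z up; round. Grip across the wall from above. About 0.1 kg.
- coarse_sieve: Coarse sieve: tallest ring, open mesh of few thick wires (14 mm pitch). Steel, 62 mm wide; 9 mm tapered spigot below (45 mm wide at bottom, 56 at top), straight wall 9 to 43 mm height; mouth: cone 9 mm deep, 58 mm wide at rim, 47 at ledge (1 mm play). Next part's origin comes 34 mm above this one's. Origin: centre of underside, z up; round. Grip across the wall from above. About 0.13 kg.
- sieve_lid: Lid: steel disc with a round black knob. Steel, 62 mm wide; 9 mm tapered spigot below (45 mm wide at bottom, 56 at top); disc 9 to 14 mm height; knob 18 mm across on its centre, 14 to 42 mm height: grip it from above, fingertips above the disc. Origin: centre of underside, z up; round, yaw idle. About 0.1 kg.
- shaker: The sieve shaker, fixed during the work: white square housing 130 x 130 mm, top at 36 mm height, dial and switch on its front, a round aluminium socket (62 mm outside, rim at 50 mm height) in the middle of its top. Stands left or right. Origin: centre of its underside on the worktop; z up.
- seat (a point): Centre of the flat floor of the shaker's socket, 41 mm above the worktop and 9 mm below the socket's rim; the socket has the same conical mouth as the parts (58 mm across at the rim, 47 mm at the floor). The pan's origin comes to this point. z up.
- ink_pot: Bystander: dark brown pot with black cap, 32 mm across, 58 mm high, among the parts. Origin: centre of its underside.
- parts_dish: Bystander: shallow flared steel dish with small screws in it, 71 mm across, 17 mm high, among the parts; no straight wall, no mesh. Origin: centre of its underside.
- foam_block: Bystander: white foam block 110 x 72 x 50 mm, on the side of the table where the shaker is not. Origin: centre of its underside.
Things that resemble listed ones, but are neither listed nor needed, are in the scene too. What is shaped like the coarse_sieve but brown is not meant.

How it is judged:
On the way, in this order (a step that is already met when the one before it is completed fails the run):
1. the pan sits fully home in the shaker's socket (horizontal distance between pan and seat below 0.004 m and z of pan in the frame of seat between -0.0035 and 0.0035 m and angle between pan's own z axis and vertical below 0.08 rad), for 0.2 s.
2. the fine sieve sits fully home on the pan (all of step 1 and horizontal distance between fine_sieve and pan below 0.004 m and z of fine_sieve in the frame of pan between 0.0265 and 0.0335 m and angle between fine_sieve's own z axis and vertical below 0.08 rad), for 0.2 s.
3. the coarse sieve sits fully home on the fine sieve (all of step 2 and horizontal distance between coarse_sieve and fine_sieve below 0.004 m and z of coarse_sieve in the frame of fine_sieve between 0.0185 and 0.0255 m and angle between coarse_sieve's own z axis and vertical below 0.08 rad), for 0.2 s.
4. the lid sits fully home on the coarse sieve (all of step 3 and horizontal distance between sieve_lid and coarse_sieve below 0.004 m and z of sieve_lid in the frame of coarse_sieve between 0.0305 and 0.0375 m and angle between sieve_lid's own z axis and vertical below 0.08 rad), for 0.2 s.
At the end, for the whole second after the job is handed in: The stack stands on the shaker: pan in the socket, fine sieve on the pan, coarse sieve on the fine sieve, lid on top, each within 4 mm sideways of the one beneath, within 3.5 mm of its home height and within 0.08 rad of level, everything at rest (all of step 4 and linear speed of each of pan, fine_sieve, coarse_sieve, sieve_lid below 0.02 m/s and angular speed of each of pan, fine_sieve, coarse_sieve, sieve_lid below 0.2 rad/s); the robot touches nothing.
It fails at once if the ink pot is moved by more than 30 mm (distance of ink_pot from where it was at the start of the episode above 0.03 m).
It fails at once if the dish of screws is moved by more than 30 mm (distance of parts_dish from where it was at the start of the episode above 0.03 m).
It fails at once if the foam block is moved by more than 30 mm (distance of foam_block from where it was at the start of the episode above 0.03 m).
It also fails if it takes over 104 s, if anything falls off the work surface, if the arm or the gripper's body presses on something with over 40 N, if the wrist force passes 120 N, or if a joint passes its speed limit or range.

## Working session

There is one attempt and no reset: what is moved stays moved. The work goes in short steps, Python scripts to look and compute and a shell command to move; the robot and the scene stay as the last step left them, time stands still between calls to the robot, and variables do not carry over. Pictures are saved under pics/ and viewed, at most 14 in all, crops included, and the job is handed in when it is done.

```bash
ls; mkdir -p pics; cat > h.py <<'E'
import numpy as np, cv2
from station import get_obs, optics, ctrl
from scipy.spatial.transform import Rotation as R
def ray(n,uv,M=None):
    m=M or optics.camera_model(n)
    K=np.array([[m['fx'],0,m['cx']],[0,m['fy'],m['cy']],[0,0,1]])
    p=cv2.undistortPoints(np.array(uv,float).reshape(-1,1,2),K,np.array(m['distortion'])).reshape(-1,2)
    T=np.array(m['cam_to_world']); d=np.c_[p[:,0],-p[:,1],-np.ones(len(p))]@T[:3,:3].T
    return T[:3,3],d
def onplane(n,uv,z,M=None):
    o,d=ray(n,uv,M); return o+d*((z-o[2])/d[:,2])[:,None]
def snap(n,f):
    M=optics.camera_model(n); im=optics.get_image(n); cv2.imwrite('pics/'+f,im[:,:,::-1]); return im,M
E
python3 - <<'E'
from h import *
for n in('scene','top','wrist'):
    im,M=snap(n,n+'0.png'); print(n,M['fx'],np.round(M['cam_to_world'],3).tolist())
o=get_obs(); print(o['t'],o['tool_pos'],o['tool_rot'],o['opening'])
a=cv2.imread('pics/top0.png'); cv2.imwrite('pics/top0b.png',cv2.resize(a,(800,600),interpolation=cv2.INTER_CUBIC))
E
```

```text
pics
scene 393.2643915659124 [[-0.835, 0.405, -0.374, 0.11], [-0.551, -0.613, 0.566, 0.535], [0.0, 0.679, 0.735, 0.728], [0.0, 0.0, 0.0, 1.0]]
top 454.79098149286096 [[-0.015, 0.985, -0.17, 0.27], [-1.0, -0.017, -0.011, 0.007], [-0.014, 0.17, 0.985, 1.211], [0.0, 0.0, 0.0, 1.0]]
wrist 276.779525149519 [[0.269, 0.917, 0.295, 0.243], [-0.963, 0.257, 0.081, -0.58], [-0.002, -0.306, 0.952, 0.372], [0.0, 0.0, 0.0, 1.0]]
0.15 [ 0.16771641 -0.60156971  0.23036312] [-3.11106044e+00 -4.25417901e-01  8.46531419e-05] 0.08527123834174241
```

View pics/top0b.png

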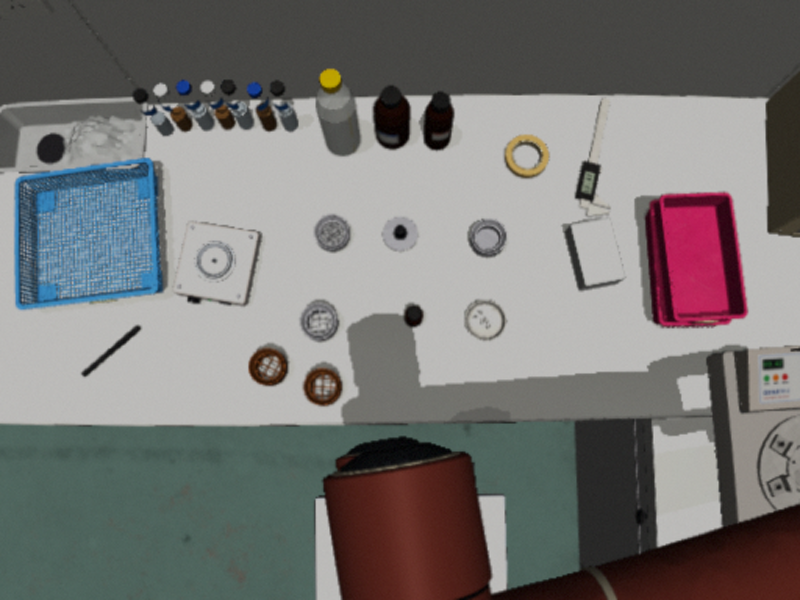

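View pics/scene0.png

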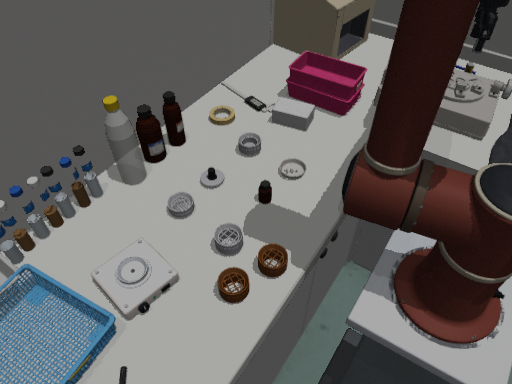

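The top view (800x600 scale) shows these candidates:
- fine sieve (332,233), dense mesh
- lid (400,233), black knob
- pan (487,237), closed floor
- coarse sieve (320,320), grey with open mesh; the brown rings at (268,366) and (322,385) are decoys
- ink pot (414,315)
- dish with screws (485,320)
- shaker socket (214,261)
- foam block (595,252)

I'll confirm these in one crop and measure.

```bash
python3 - <<'E'
from h import *
a=cv2.imread('pics/top0.png'); c=a[130:265,105:345]
cv2.imwrite('pics/crop.png',cv2.resize(c,None,fx=3.3,fy=3.3,interpolation=cv2.INTER_CUBIC))
g=cv2.cvtColor(a,cv2.COLOR_BGR2GRAY)
S=.64
for n,u,v,z in[('fine',332,233,.031),('lid',400,233,.014),('pan',487,237,.039),('coarse',320,320,.043),('shaker',214,261,.05),('ink',414,315,.058),('dish',485,320,.017),('br1',268,366,.043),('br2',322,385,.043),('foam',595,245,.05)]:
    x,y=int(u*S),int(v*S); w=22; s=cv2.resize(g[y-w:y+w,x-w:x+w],None,fx=4,fy=4,interpolation=cv2.INTER_CUBIC)
    h=cv2.HoughCircles(cv2.GaussianBlur(s,(5,5),0),cv2.HOUGH_GRADIENT,1,200,param1=100,param2=15,minRadius=38,maxRadius=62)
    P=onplane('top',[[u*S,v*S]],z)[0]; 
    if h is not None:
        cx,cy,r=h[0,0]; px=[x-w+(cx-1.5)/4,y-w+(cy-1.5)/4]; Q=onplane('top',[px,[px[0]+r/4,px[1]]],z); print(n,np.round(P[:2],3),np.round(px,1),np.round(Q[0,:2],4),'diam',round(2*np.linalg.norm(Q[1]-Q[0]),4))
    else: print(n,np.round(P,3))
E
```

```text
fine [0.598 0.125] [212.5 149.5] [0.5971 0.1248] diam 0.0616
lid [0.601 0.008 0.014]
pan [ 0.584 -0.14 ] [311.5 152.2] [ 0.5826 -0.1399] diam 0.065
coarse [0.445 0.144] [204.  202.8] [0.4508 0.1456] diam 0.0608
shaker [0.548 0.324] [137.  165.8] [0.5519 0.3244] diam 0.0627
ink [ 0.449 -0.013  0.058]
dish [ 0.445 -0.134] [310.  204.8] [ 0.4447 -0.1331] diam 0.0563
br1 [0.37 0.23] [171.8 233.2] [0.3722 0.2295] diam 0.0692
br2 [0.337 0.14 ] [206.5 247.2] [0.3351 0.139 ] diam 0.0626
foam [ 0.565 -0.323  0.05 ]
```

View pics/crop.png

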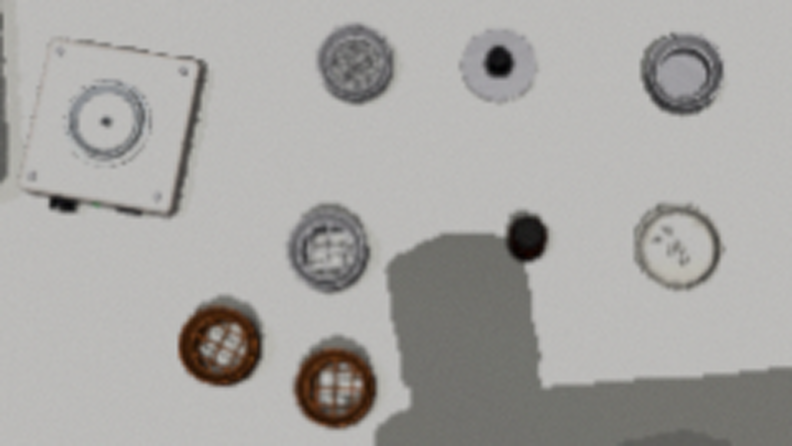

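Confirmed: pan (682,72), fine sieve (357,64), lid (499,63), coarse sieve (330,248) in grey; the brown ones are decoys. Next I move above the pan.

```bash
python3 -m pendant '[[[0,0,0],[0,0,0.09],1],[[0,0,0],[0,0,0.09],1],[[0,0,0],[0,0,0.09],1],[[25.9,-28.9,0],[0,0,0],1],[[25.9,-28.9,0],[0,0,0],1],[[25.9,-28.9,0],[0,0,0],1],[[25.9,-28.9,0],[0,0,0],1],[[25.9,-28.9,0],[0,0,0],1],[[25.9,-28.9,0],[0,0,0],1],[[25.9,-28.9,0],[0,0,0],1],[[25.9,-28.9,0],[0,0,0],1]]' 60
python3 -m pendant '[[[25.9,-28.9,0],[0,0,0],1],[[25.9,-28.9,0],[0,0,0],1],[[25.9,-28.9,0],[0,0,0],1],[[25.9,-28.9,0],[0,0,0],1],[[25.9,-28.9,0],[0,0,0],1],[[25.9,-28.9,0],[0,0,0],1],[[25.9,-28.9,0],[0,0,0],1],[[25.9,-28.9,0],[0,0,0],1],[[0,0,0],[0,0,0],1],[[0,0,0],[0,0,0],1],[[0,0,0],[0,0,0],1]]'
python3 - <<'E'
from h import *
snap('wrist','w1.png'); o=get_obs(); print(o['t'],o['tool_pos'],R.from_rotvec(o['tool_rot']).as_matrix().round(3).tolist())
E
```

```text
t: 1.07
tool_pos: [0.3753, -0.3688, 0.2311]
tool_rot: [-3.141, -0.002, 0.0]
contact_force: [0.4, 0.4, 0.2]
opening: 0.0856
grip_force: 0.0
t: 1.98
tool_pos: [0.5811, -0.1388, 0.2308]
tool_rot: [3.142, 0.004, -0.002]
contact_force: [-0.1, -0.5, 0.3]
opening: 0.0855
grip_force: 0.0
2.0333 [ 0.58080093 -0.13938228  0.23090508] [[1.0, 0.001, -0.001], [0.001, -1.0, -0.0], [-0.001, 0.0, -1.0]]
```

View pics/w1.png

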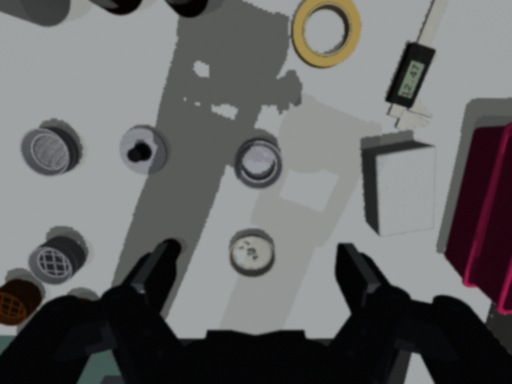

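The wrist view shows the pan at (259,160), lid (143,149), fine (50,150), coarse (60,258), and dish (252,254). I'll measure from here.

```bash
cat >> h.py <<'E'
def circ(n,im,M,u,v,w,rmin,rmax,z):
    g=cv2.cvtColor(im,cv2.COLOR_RGB2GRAY); u,v=int(u),int(v); x0,y0=max(u-w,0),max(v-w,0)
    s=cv2.resize(g[y0:v+w,x0:u+w],None,fx=4,fy=4,interpolation=cv2.INTER_CUBIC)
    h=cv2.HoughCircles(cv2.GaussianBlur(s,(5,5),0),cv2.HOUGH_GRADIENT,1,8,param1=80,param2=12,minRadius=rmin*4,maxRadius=rmax*4)
    if h is None: return []
    out=[]
    for cx,cy,r in h[0][:3]:
        p=[x0+(cx-1.5)/4,y0+(cy-1.5)/4]; Q=onplane(n,[p,[p[0]+r/4,p[1]]],z,M); out.append((np.round(p,1).tolist(),np.round(Q[0,:2],4).tolist(),round(2*np.linalg.norm(Q[1]-Q[0]),4)))
    return out
E
python3 - <<'E'
from h import *
im=cv2.imread('pics/w1.png')[:,:,::-1]; M=optics.camera_model('wrist')
print(onplane('wrist',[[259,160]],.039,M))
for n,u,v,z in[('pan',259,160,.039),('lid',143,149,.014),('fine',50,150,.031),('coarse',60,258,.043)]: print(n,circ('wrist',im,M,u,v,34,16,27,z))
o,d=ray('wrist',[[143,149]],M); 
E
```

```text
[[ 0.59215974 -0.14344037  0.039     ]]
pan [([257.79998779296875, 162.8000030517578], [0.5887, -0.1419], np.float64(0.0413)), ([258.0, 165.0], [0.5859, -0.1422], np.float64(0.0611)), ([260.0, 160.1999969482422], [0.5919, -0.1447], np.float64(0.0484))]
lid [([132.5, 157.1999969482422], [0.5907, 0.0226], np.float64(0.0521))]
fine [([43.79999923706055, 157.1999969482422], [0.5941, 0.1283], np.float64(0.0648)), ([48.0, 157.8000030517578], [0.5935, 0.123], np.float64(0.0539)), ([45.79999923706055, 157.8000030517578], [0.5935, 0.1259], np.float64(0.0596))]
coarse [([61.20000076293945, 250.0], [0.469, 0.1248], np.float64(0.0716)), ([47.0, 272.79998779296875], [0.4327, 0.1534], np.float64(0.0718)), ([54.0, 267.20001220703125], [0.4417, 0.1412], np.float64(0.0483))]
```

```bash
python3 -m pendant '[[[0,2,40],[0,0,0],1],[[3,0,40],[0,0,0],1],[[0,0,40],[0,0,0],1],[[0,0,20],[0,0,0],1],[[0,0,0],[0,0,0],1],[[0,0,0],[0,0,0],1],[[0,0,0],[0,0,0],1]]' 
python3 - <<'E'
from h import *
im,M=snap('wrist','w2.png'); o=get_obs(); print(o['t'],o['tool_pos'])
print(circ('wrist',im,M,258,210,60,28,46,.039))
T=np.array(M['cam_to_world']); 
c=im[100:330,120:400]; cv2.imwrite('pics/w2c.png',cv2.resize(c[:,:,::-1],None,fx=2.5,fy=2.5,interpolation=cv2.INTER_CUBIC))
E
```

```text
t: 2.62
tool_pos: [0.5854, -0.1422, 0.0937]
tool_rot: [3.14, 0.001, 0.005]
contact_force: [0.5, 0.0, 0.1]
opening: 0.0855
grip_force: 0.0
2.6667 [ 0.58602112 -0.14219087  0.09449226]
[([254.0, 207.0], [0.5882, -0.1408], np.float64(0.0594)), ([256.20001220703125, 207.0], [0.5882, -0.1425], np.float64(0.0565)), ([255.5, 205.0], [0.5899, -0.1419], np.float64(0.0591))]
```

View pics/w2c.png

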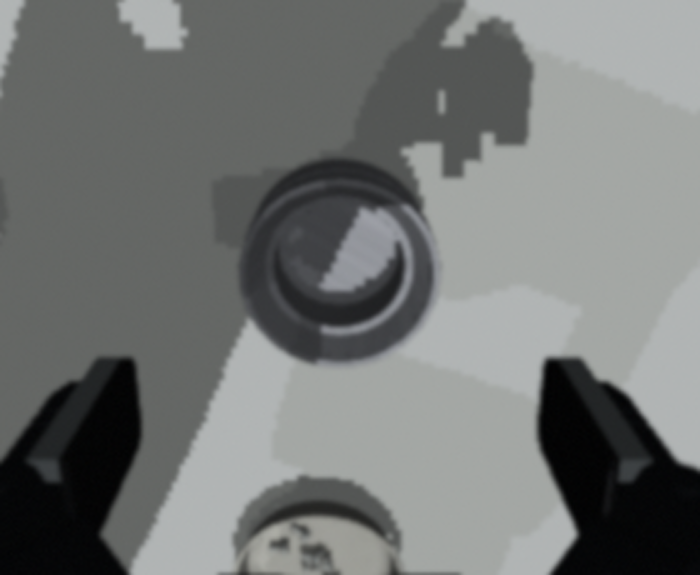

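The rim ellipse is centred at px (256,209), which gives (0.587,-0.142). That lines up with the TCP, so I descend and grip.

```bash
python3 -m pendant '[[[0.5,0,30],[0,0,0],1],[[0,0,30],[0,0,0],1],[[0,0,20],[0,0,0],1],[[0,0,8],[0,0,0],1],[[0,0,0],[0,0,0],1],[[0,0,0],[0,0,0],0.4],[[0,0,0],[0,0,0],0.4],[[0,0,0],[0,0,0],0.4],[[0,0,0],[0,0,0],0.4],[[0,0,0],[0,0,0],0.4],[[0,0,0],[0,0,0],0.4]]' 40
python3 - <<'E'
from h import *
im,M=snap('wrist','w3.png')
E
```

```text
t: 3.58
tool_pos: [0.5873, -0.1418, 0.0065]
tool_rot: [3.14, 0.003, 0.008]
contact_force: [-0.1, -0.4, 7.6]
opening: 0.0602
grip_force: 44.3
```

View pics/w3.png

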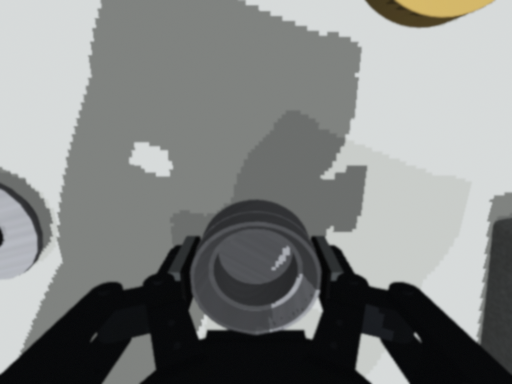

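```bash
python3 - <<'E'
from h import *
M=optics.camera_model('wrist');print(onplane('wrist',[[256,276]],.039,M))
E
python3 -m pendant '[[[0,0,-10],[0,0,0],0.4],[[0,0,-20],[0,0,0],0.4],[[0,0,-35],[0,0,0],0.4],[[0,0,-40],[0,0,0],0.4],[[0,0,0],[0,0,0],0.4]]' 
python3 -m pendant '[[[-2.9,-20,0],[0,0,0],0.4],[[-2.9,-38.9,0],[0,0,0],0.4],[[-2.9,-38.9,0],[0,0,0],0.4],[[-2.9,-38.9,0],[0,0,0],0.4],[[-2.9,-38.9,0],[0,0,0],0.4],[[-2.9,-38.9,0],[0,0,0],0.4],[[-2.9,-38.9,0],[0,0,0],0.4],[[-2.9,-38.9,0],[0,0,0],0.4],[[-2.9,-38.9,0],[0,0,0],0.4],[[0,-20,0],[0,0,0],0.4],[[0,0,0],[0,0,0],0.4],[[0,0,0],[0,0,0],0.4]]' 
python3 - <<'E'
from h import *
o=get_obs();im,M=snap('wrist','w4.png'); print(o['tool_pos'])
E
```

```text
[[ 0.58905468 -0.14150006  0.039     ]]
t: 4.05
tool_pos: [0.5901, -0.1427, 0.1187]
tool_rot: [3.136, 0.003, 0.023]
contact_force: [1.7, -0.8, 0.4]
opening: 0.0606
grip_force: 43.7
t: 5.05
tool_pos: [0.5579, 0.2112, 0.1087]
tool_rot: [3.141, 0.007, 0.001]
contact_force: [-0.5, -0.8, -1.2]
opening: 0.0606
grip_force: 43.8
[0.55786396 0.21118665 0.10874858]
```

View pics/w4.png

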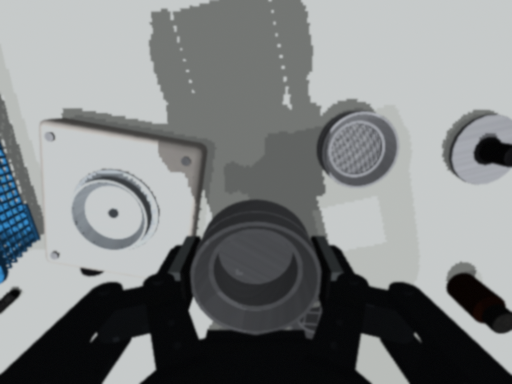

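Socket floor dot is at (113,213), fine sieve rim at about (361,148), lid disc at about (489,149), and the held pan's rim centre at about (256,276). I'll measure these.

```bash
cat >> h.py <<'E'
def dot(im,u,v,w=8):
    g=255-cv2.cvtColor(im,cv2.COLOR_RGB2GRAY)[v-w:v+w+1,u-w:u+w+1].astype(float); m=g*(g>(g.max()+np.median(g))/2)
    y,x=np.mgrid[v-w:v+w+1,u-w:u+w+1]; return [(m*x).sum()/m.sum(),(m*y).sum()/m.sum()]
def proj(M,P):
    T=np.linalg.inv(M['cam_to_world']); p=T[:3,:3]@P+T[:3,3]; K=np.array([[M['fx'],0,M['cx']],[0,M['fy'],M['cy']],[0,0,1]])
    return cv2.projectPoints(np.array([[p[0],-p[1],-p[2]]]),np.zeros(3),np.zeros(3),K,np.array(M['distortion']))[0].ravel()
E
python3 - <<'E'
from h import *
im=cv2.imread('pics/w4.png')[:,:,::-1].copy(); M=optics.camera_model('wrist')
d=dot(im,113,213); print(d,onplane('wrist',[d],.041,M))
print('rim',circ('wrist',im,M,111,211,50,35,46,.05))
print('fine',circ('wrist',im,M,361,148,50,32,44,.031))
print('lid',onplane('wrist',[[489,149]],.014,M))
print('pan',circ('wrist',im,M,256,276,75,55,72,.1087-.0065+.039))
t=cv2.imread('pics/top0.png')[:,:,::-1].copy(); d=dot(t,137,167,4); print('top',d,onplane('top',[d],.041))
E
```

```text
[np.float64(113.07024531547026), np.float64(212.80048882049425)] [[0.55026573 0.32726148 0.041     ]]
rim [([101.80000305175781, 224.8000030517578], [0.5436, 0.333], np.float64(0.0732)), ([115.19999694824219, 203.8000030517578], [0.5615, 0.3194], np.float64(0.071)), ([113.19999694824219, 209.0], [0.5571, 0.3216], np.float64(0.0627))]
fine [([364.5, 153.8000030517578], [0.5978, 0.1232], np.float64(0.0692)), ([353.5, 142.1999969482422], [0.6069, 0.1331], np.float64(0.0696)), ([356.0, 145.0], [0.6047, 0.1309], np.float64(0.0643))]
lid [[0.59969171 0.00763628 0.014     ]]
pan []
top [np.float64(136.93340611353713), np.float64(166.48471615720524)] [[0.55210676 0.32696949 0.041     ]]
```

```bash
python3 -m pendant '[[[-3.5,-38,0],[0,0,0],0.4],[[-3.5,-38,0],[0,0,0],0.4],[[0,-39.8,0],[0,0,0],0.4],[[0,0,20],[0,0,0],0.4],[[0,0,20],[0,0,0],0.4],[[0,0,0],[0,0,0],0.4],[[0,0,0],[0,0,0],0.4],[[0,0,0],[0,0,0],0.4]]' 
python3 - <<'E'
from h import *
o=get_obs();im,M=snap('wrist','w5.png'); print(o['tool_pos'])
E
```

```text
t: 5.77
tool_pos: [0.5517, 0.3249, 0.0692]
tool_rot: [-3.141, 0.0, -0.001]
contact_force: [0.4, 0.2, -0.2]
opening: 0.0605
grip_force: 44.1
[0.55173151 0.32494716 0.06915832]
```

View pics/w5.png

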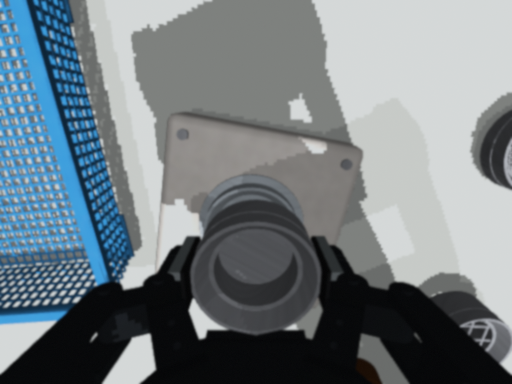

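```bash
python3 -m pendant '[[[-0.5,-2,0],[0,0,0],0.4],[[0,0,6],[0,0,0],0.4],[[0,0,6],[0,0,0],0.4],[[0,0,4],[0,0,0],0.4],[[0,0,3],[0,0,0],0.4],[[0,0,0],[0,0,0],0.4],[[0,0,0],[0,0,0],0.4]]'
python3 -m pendant '[[[0,0,1.5],[0,0,0],0.4],[[0,0,1.5],[0,0,0],0.4],[[0,0,0],[0,0,0],0.4],[[0,0,0],[0,0,0],0.4]]'
```

```text
t: 6.4
tool_pos: [0.5502, 0.328, 0.0489]
tool_rot: [3.141, 0.003, -0.001]
contact_force: [0.2, -0.2, -1.0]
opening: 0.0608
grip_force: 44.3
t: 6.73
tool_pos: [0.5506, 0.3282, 0.0476]
tool_rot: [-3.142, -0.003, -0.0]
contact_force: [-2.7, -0.7, 6.1]
opening: 0.0608
grip_force: 44.7
```

```bash
python3 -m pendant '[[[0,0,0],[0,0,0],0.8],[[0,0,0],[0,0,0],0.9],[[0,0,0],[0,0,0],1],[[0,0,0],[0,0,0],1],[[0,0,0],[0,0,0],1],[[0,0,-20],[0,0,0],1],[[0,0,-40],[0,0,0],1],[[0,0,-40],[0,0,0],1],[[0,25,-10],[0,0,0],1],[[0,35,0],[0,0,0],1],[[0,0,0],[0,0,0],1],[[0,0,0],[0,0,0],1]]' 
python3 - <<'E'
from h import *
o=get_obs();im,M=snap('wrist','w6.png'); print(o['tool_pos'],o['t'])
E
```

```text
t: 7.73
tool_pos: [0.5507, 0.267, 0.1565]
tool_rot: [-3.141, 0.001, -0.0]
contact_force: [0.1, 0.1, -0.9]
opening: 0.0849
grip_force: 0.0
[0.55065478 0.26697924 0.15649912] 7.7333
```

View pics/w6.png

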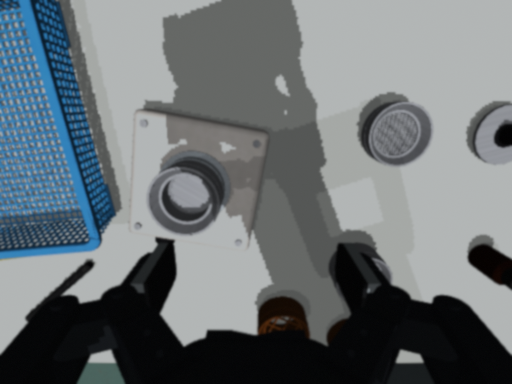

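The pan sits in the socket, with its rim centre at about (185,199). The fine sieve's rim centre is at about (400,133).

```bash
python3 - <<'E'
from h import *
im=cv2.imread('pics/w6.png')[:,:,::-1].copy(); M=optics.camera_model('wrist')
print('pan',onplane('wrist',[[185,199],[149,199],[221,199]],.080,M).round(4).tolist(), circ('wrist',im,M,185,199,45,30,40,.08))
print('fine',onplane('wrist',[[400,133],[368,133],[432,133]],.031,M).round(4).tolist(),circ('wrist',im,M,400,133,42,26,36,.031))
E
```

```text
pan [[0.5519, 0.327, 0.08], [0.5519, 0.3573, 0.08], [0.5519, 0.2969, 0.08]] [([185.0, 195.8000030517578], [0.5548, 0.3268], np.float64(0.0623)), ([184.0, 197.8000030517578], [0.553, 0.3278], np.float64(0.0592)), ([180.5, 198.1999969482422], [0.5526, 0.3308], np.float64(0.0539))]
fine [[0.6016, 0.1303, 0.031], [0.6015, 0.161, 0.031], [0.6018, 0.0993, 0.031]] [([401.5, 138.1999969482422], [0.5967, 0.128], np.float64(0.0649)), ([404.20001220703125, 138.8000030517578], [0.5962, 0.1253], np.float64(0.07)), ([395.0, 139.0], [0.5959, 0.1342], np.float64(0.0524))]
```

```bash
python3 -m pendant '[[[12,35,0],[0,0,0],1],[[12,35,0],[0,0,0],1],[[12,35,0],[0,0,0],1],[[12,35,0],[0,0,0],1],[[0,0,35],[0,0,0],1],[[0,0,25],[0,0,0],1],[[0,0,0],[0,0,0],1],[[0,0,0],[0,0,0],1],[[0,0,0],[0,0,0],1]]' 
python3 - <<'E'
from h import *
o=get_obs();im,M=snap('wrist','w7.png'); print(o['tool_pos'],o['t'])
c=im[120:330,120:400]; cv2.imwrite('pics/w7c.png',cv2.resize(c[:,:,::-1],None,fx=2.5,fy=2.5,interpolation=cv2.INTER_CUBIC))
E
```

```text
t: 8.53
tool_pos: [0.5993, 0.1291, 0.0972]
tool_rot: [-3.141, -0.005, -0.001]
contact_force: [0.7, 0.2, 0.0]
opening: 0.0853
grip_force: 0.0
[0.59929614 0.12912615 0.09716412] 8.5333
```

View pics/w7c.png

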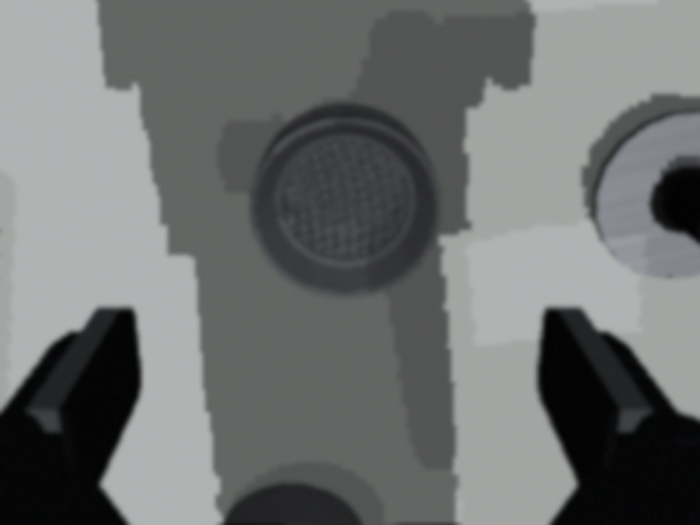

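The fine mesh is confirmed in the crop, with the rim centre at px (258,202).

```bash
python3 - <<'E'
from h import *
M=optics.camera_model('wrist');print(onplane('wrist',[[258,202.4],[220,202.4],[296,202.4],[258,166],[258,239]],.031,M).round(4).tolist())
im=cv2.imread('pics/w7.png')[:,:,::-1].copy();print(onplane('wrist',[[120+678/2.5,120+194/2.5]],.014,M))
E
```

```text
[[0.602, 0.1275, 0.031], [0.6018, 0.1581, 0.031], [0.6021, 0.0969, 0.031], [0.6318, 0.1277, 0.031], [0.5693, 0.1273, 0.031]]
[[0.60062494 0.01163645 0.014     ]]
```

```bash
python3 -m pendant '[[[1.5,1.5,30],[0,0,0],1],[[0,0,30],[0,0,0],1],[[0,0,22],[0,0,0],1],[[0,0,9],[0,0,0],1],[[0,0,0],[0,0,0],1],[[0,0,0],[0,0,0],0.4],[[0,0,0],[0,0,0],0.4],[[0,0,0],[0,0,0],0.4],[[0,0,0],[0,0,0],0.4],[[0,0,0],[0,0,0],0.4],[[0,0,0],[0,0,0],0.4]]' 40
python3 -m pendant '[[[0,0,-10],[0,0,0],0.4],[[0,0,-20],[0,0,0],0.4],[[0,0,-40],[0,0,0],0.4],[[0,0,-40],[0,0,0],0.4],[[0,0,-20],[0,0,0],0.4],[[-10,-39,0],[0,0,0],0.4],[[-10,-39,0],[0,0,0],0.4],[[-10,-39,0],[0,0,0],0.4],[[-10,-39,0],[0,0,0],0.4],[[-10,-39,0],[0,0,0],0.4],[[0,0,0],[0,0,0],0.4],[[0,0,0],[0,0,0],0.4]]'
python3 - <<'E'
from h import *
o=get_obs();im,M=snap('wrist','w8.png'); print(o['tool_pos'],o['t'])
E
```

```text
t: 9.5
tool_pos: [0.6028, 0.127, 0.0086]
tool_rot: [-3.141, -0.003, -0.009]
contact_force: [-0.1, 0.7, 5.8]
opening: 0.0602
grip_force: 44.1
t: 10.5
tool_pos: [0.5489, 0.3232, 0.1358]
tool_rot: [3.141, 0.009, 0.0]
contact_force: [-0.8, -1.2, -1.7]
opening: 0.0598
grip_force: 43.8
[0.54891281 0.32324244 0.1357683 ] 10.5
```

```bash
python3 -m pendant '[[[3,-4.5,15],[0,0,0],0.4],[[0,0,15],[0,0,0],0.4],[[0,0,6],[0,0,0],0.4],[[0,0,0],[0,0,0],0.4],[[0,0,0],[0,0,0],0.4],[[0,0,0],[0,0,0],0.4]]'
python3 - <<'E'
from h import *
o=get_obs();im,M=snap('wrist','w9.png'); print(o['tool_pos'],o['t'])
z=o['tool_pos'][2]-.0086+.031
print(circ('wrist',im,M,256,285,85,50,75,z))
c=im[150:384,120:400]; cv2.imwrite('pics/w9c.png',cv2.resize(c[:,:,::-1],None,fx=2.5,fy=2.5,interpolation=cv2.INTER_CUBIC))
E
```

```text
t: 11.05
tool_pos: [0.5533, 0.3255, 0.0997]
tool_rot: [-3.142, -0.002, -0.001]
contact_force: [0.0, -1.1, -1.7]
opening: 0.0603
grip_force: 43.9
[0.55330697 0.32551865 0.09965992] 11.05
[([255.0, 253.0], [0.5614, 0.3262], np.float64(0.0658)), ([255.1999969482422, 250.8000030517578], [0.5627, 0.3261], np.float64(0.0677)), ([254.5, 255.8000030517578], [0.5599, 0.3264], np.float64(0.0634))]
```

View pics/w9c.png

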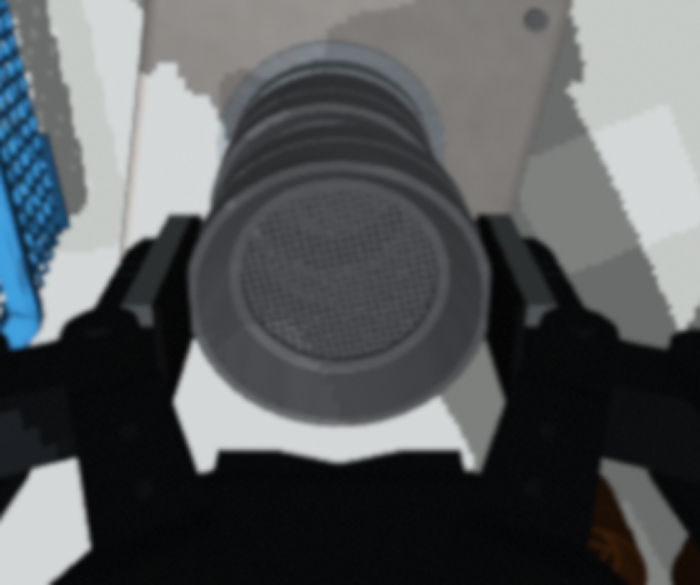

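The held fine sieve's rim centre is at crop (339,293) and the pan beneath it is about 2 mm to the left. Correcting x -1.5 and y +2, then lowering.

```bash
python3 -m pendant '[[[-1.5,-2,0],[0,0,0],0.4],[[0,0,6],[0,0,0],0.4],[[0,0,6],[0,0,0],0.4],[[0,0,4],[0,0,0],0.4],[[0,0,2],[0,0,0],0.4],[[0,0,0],[0,0,0],0.4],[[0,0,0],[0,0,0],0.4]]'
python3 -m pendant '[[[0,0,1],[0,0,0],0.4],[[0,0,1],[0,0,0],0.4],[[0,0,0],[0,0,0],0.4],[[0,0,0],[0,0,0],0.4]]'
```

```text
t: 11.68
tool_pos: [0.5513, 0.328, 0.081]
tool_rot: [3.141, 0.003, -0.001]
contact_force: [-1.3, 0.2, -0.7]
opening: 0.0602
grip_force: 44.0
t: 12.02
tool_pos: [0.5516, 0.3282, 0.0797]
tool_rot: [-3.141, -0.003, -0.001]
contact_force: [-1.0, 0.2, -0.7]
opening: 0.0603
grip_force: 44.0
```

```bash
python3 -m pendant '[[[0,0,1],[0,0,0],0.4],[[0,0,0],[0,0,0],0.4],[[0,0,0],[0,0,0],0.4]]';python3 -m pendant '[[[0,0,1],[0,0,0],0.4],[[0,0,0],[0,0,0],0.4],[[0,0,0],[0,0,0],0.4]]'
```

```text
t: 12.27
tool_pos: [0.5518, 0.3282, 0.0796]
tool_rot: [-3.141, -0.003, -0.001]
contact_force: [-2.9, -1.4, 5.1]
opening: 0.0603
grip_force: 44.5
t: 12.52
tool_pos: [0.5519, 0.3282, 0.0796]
tool_rot: [-3.142, -0.003, -0.001]
contact_force: [-3.5, -2.7, 9.4]
opening: 0.0599
grip_force: 45.0
```

```bash
python3 -m pendant '[[[0,0,-1],[0,0,0],0.8],[[0,0,0],[0,0,0],0.9],[[0,0,0],[0,0,0],1],[[0,0,0],[0,0,0],1],[[0,0,0],[0,0,0],1],[[0,0,-20],[0,0,0],1],[[0,0,-40],[0,0,0],1],[[0,0,-40],[0,0,0],1],[[-18,33,0],[0,0,0],1],[[-18,33,0],[0,0,0],1],[[-18,33,0],[0,0,0],1],[[-18,33,0],[0,0,0],1]]' 
python3 -m pendant '[[[-18,33,0],[0,0,0],1],[[-11,15,0],[0,0,0],1],[[0,0,40],[0,0,0],1],[[0,0,35],[0,0,0],1],[[0,0,10],[0,0,0],1],[[0,0,0],[0,0,0],1],[[0,0,0],[0,0,0],1],[[0,0,0],[0,0,0],1]]' 
python3 - <<'E'
from h import *
o=get_obs();im,M=snap('wrist','w10.png'); print(o['tool_pos'],o['t'])
u,v=proj(M,np.array([.4508,.1456,.043]));print(u,v,circ('wrist',im,M,u,v,60,28,46,.043))
u,v=int(u),int(v);c=im[max(v-90,0):v+90,:]; print(max(v-90,0));cv2.imwrite('pics/w10c.png',cv2.resize(c[:,116:396,::-1],None,fx=2.5,fy=2.5,interpolation=cv2.INTER_CUBIC))
E
```

```text
t: 13.52
tool_pos: [0.4787, 0.1948, 0.1783]
tool_rot: [3.141, 0.004, 0.0]
contact_force: [0.2, -0.1, -0.3]
opening: 0.0854
grip_force: 0.0
t: 14.18
tool_pos: [0.4524, 0.1484, 0.0955]
tool_rot: [-3.141, -0.003, -0.005]
contact_force: [0.3, 0.1, 1.1]
opening: 0.0854
grip_force: 0.0
[0.45236515 0.14835653 0.09546468] 14.1833
259.6152790675236 213.50201293270325 []
123
```

View pics/w10c.png

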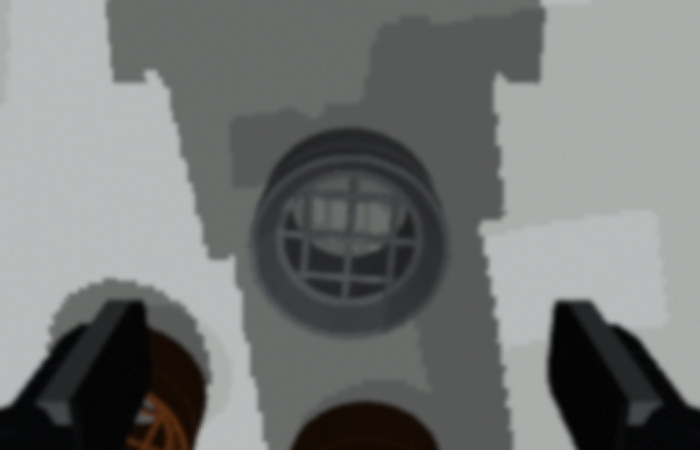

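The grey open-mesh coarse sieve has its rim centre at px (255.6,221.4). The brown decoys are well clear of the fingers.

```bash
python3 - <<'E'
from h import *
M=optics.camera_model('wrist');print(onplane('wrist',[[255.6,221.4],[216,221.4],[295,221.4],[255.6,123+155/2.5],[255.6,123+338/2.5]],.043,M).round(4).tolist())
E
```

```text
[[0.4444, 0.1487, 0.043], [0.4443, 0.179, 0.043], [0.4445, 0.1185, 0.043], [0.4734, 0.1488, 0.043], [0.4124, 0.1486, 0.043]]
```

```bash
python3 -m pendant '[[[-8,0,30],[0,0,0],1],[[0,0,30],[0,0,0],1],[[0,0,20],[0,0,0],1],[[0,0,7],[0,0,0],1],[[0,0,0],[0,0,0],1],[[0,0,0],[0,0,0],0.4],[[0,0,0],[0,0,0],0.4],[[0,0,0],[0,0,0],0.4],[[0,0,0],[0,0,0],0.4],[[0,0,0],[0,0,0],0.4],[[0,0,0],[0,0,0],0.4]]' 40
python3 -m pendant '[[[0,0,-10],[0,0,0],0.4],[[0,0,-20],[0,0,0],0.4],[[0,0,-40],[0,0,0],0.4],[[0,0,-40],[0,0,0],0.4],[[0,0,-40],[0,0,0],0.4],[[18,-30,0],[0,0,0],0.4],[[18,-30,0],[0,0,0],0.4],[[18,-30,0],[0,0,0],0.4],[[18,-30,0],[0,0,0],0.4],[[18,-30,0],[0,0,0],0.4],[[18,-29,0],[0,0,0],0.4],[[0,0,0],[0,0,0],0.4]]'
python3 -m pendant '[[[0,0,0],[0,0,0],0.4],[[0,0,0],[0,0,0],0.4]]'
```

```text
t: 15.15
tool_pos: [0.4451, 0.1483, 0.0089]
tool_rot: [-3.141, -0.003, -0.008]
contact_force: [-1.6, 0.5, 6.3]
opening: 0.0607
grip_force: 44.1
t: 16.15
tool_pos: [0.5521, 0.3311, 0.1562]
tool_rot: [-3.14, -0.007, -0.001]
contact_force: [-1.6, -0.8, -0.7]
opening: 0.0609
grip_force: 44.1
t: 16.32
tool_pos: [0.5499, 0.3268, 0.1563]
tool_rot: [3.141, 0.003, -0.001]
contact_force: [0.1, -0.7, -0.9]
opening: 0.0609
grip_force: 44.1
```

```bash
python3 -m pendant '[[[2,-1.2,20],[0,0,0],0.4],[[0,0,16],[0,0,0],0.4],[[0,0,4],[0,0,0],0.4],[[0,0,4],[0,0,0],0.4],[[0,0,4],[0,0,0],0.4],[[0,0,4],[0,0,0],0.4],[[0,0,0],[0,0,0],0.4],[[0,0,0],[0,0,0],0.4]]'
python3 -m pendant '[[[0,0,1],[0,0,0],0.4],[[0,0,1],[0,0,0],0.4],[[0,0,0],[0,0,0],0.4],[[0,0,0],[0,0,0],0.4]]'
```

```text
t: 16.98
tool_pos: [0.5526, 0.3282, 0.1048]
tool_rot: [-3.141, -0.003, -0.001]
contact_force: [-0.7, 0.3, -1.6]
opening: 0.0604
grip_force: 44.2
t: 17.32
tool_pos: [0.5524, 0.3283, 0.1024]
tool_rot: [-3.142, -0.003, -0.0]
contact_force: [0.5, -0.1, -1.6]
opening: 0.0609
grip_force: 44.2
```

```bash
python3 -m pendant '[[[0,0,1],[0,0,0],0.4],[[0,0,0],[0,0,0],0.4],[[0,0,0],[0,0,0],0.4]]';python3 -m pendant '[[[0,0,1],[0,0,0],0.4],[[0,0,0],[0,0,0],0.4],[[0,0,0],[0,0,0],0.4]]'
```

```text
t: 17.57
tool_pos: [0.5528, 0.3284, 0.102]
tool_rot: [-3.141, -0.003, -0.001]
contact_force: [-1.4, -0.8, 1.9]
opening: 0.0609
grip_force: 44.5
t: 17.82
tool_pos: [0.553, 0.3285, 0.102]
tool_rot: [-3.141, -0.003, -0.002]
contact_force: [-2.1, -0.7, 5.9]
opening: 0.0608
grip_force: 45.0
```

```bash
python3 -m pendant '[[[0,0,-1],[0,0,0],0.8],[[0,0,0],[0,0,0],0.9],[[0,0,0],[0,0,0],1],[[0,0,0],[0,0,0],1],[[0,0,0],[0,0,0],1],[[0,0,-20],[0,0,0],1],[[0,0,-40],[0,0,0],1],[[5,38,0],[0,0,0],1],[[6,40,0],[0,0,0],1],[[6,40,0],[0,0,0],1],[[6,40,0],[0,0,0],1],[[6,40,0],[0,0,0],1]]' 
python3 -m pendant '[[[6,40,0],[0,0,0],1],[[6,40,0],[0,0,0],1],[[6,40,40],[0,0,0],1],[[0,4,15],[0,0,0],1],[[0,0,0],[0,0,0],1],[[0,0,0],[0,0,0],1],[[0,0,0],[0,0,0],1]]' 
python3 - <<'E'
from h import *
o=get_obs();im,M=snap('wrist','w11.png'); print(o['tool_pos'],o['t'])
u,v=proj(M,np.array([.60,.009,.014]));print(u,v)
c=im[100:330,116:396]; cv2.imwrite('pics/w11c.png',cv2.resize(c[:,:,::-1],None,fx=2.5,fy=2.5,interpolation=cv2.INTER_CUBIC))
E
```

```text
t: 18.82
tool_pos: [0.5817, 0.1287, 0.1613]
tool_rot: [-3.142, -0.004, -0.0]
contact_force: [1.7, -0.5, 0.1]
opening: 0.0852
grip_force: 0.0
t: 19.4
tool_pos: [0.5989, 0.0178, 0.118]
tool_rot: [-3.141, -0.004, -0.002]
contact_force: [0.6, 0.7, 0.2]
opening: 0.0857
grip_force: 0.0
[0.59885398 0.01777363 0.11796555] 19.4
265.2678247488933 189.71928285139143
```

View pics/w11c.png

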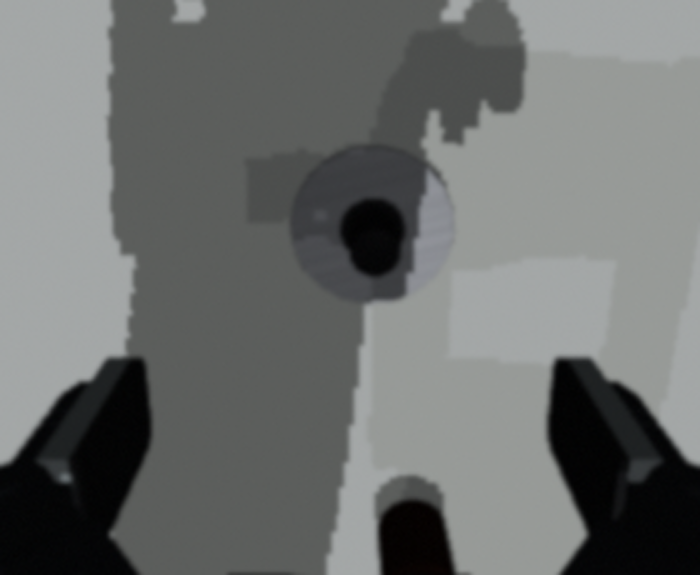

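The lid disc is centred at px (265.4,189.2), with the black knob on it.

```bash
python3 - <<'E'
from h import *
M=optics.camera_model('wrist');f=lambda x,y:[116+x/2.5,100+y/2.5]
print(onplane('wrist',[f(373.5,223),f(291,223),f(456,223),f(373.5,145),f(373.5,302)],.014,M).round(4).tolist())
for z in (.014,.042):
  p=proj(M,np.array([.5995,.0085,z])); print(z,(p-[116,100])*2.5)
E
```

```text
[[0.6008, 0.0091, 0.014], [0.6007, 0.0399, 0.014], [0.6009, -0.0217, 0.014], [0.6302, 0.0095, 0.014], [0.5688, 0.0086, 0.014]]
0.014 [374.97629433 226.37189356]
0.042 [378.06397176 251.39815394]
```

```bash
python3 -m pendant '[[[1.5,8.7,0],[0,0,0],1],[[0,0,30],[0,0,0],1],[[0,0,30],[0,0,0],1],[[0,0,20],[0,0,0],1],[[0,0,7],[0,0,0],1],[[0,0,0],[0,0,0],1],[[0,0,0],[0,0,0],0.4],[[0,0,0],[0,0,0],0.4],[[0,0,0],[0,0,0],0.4],[[0,0,0],[0,0,0],0.4]]' 30
python3 -m pendant '[[[0,0,0],[0,0,0],0.05],[[0,0,0],[0,0,0],0.05],[[0,0,0],[0,0,0],0.05],[[0,0,0],[0,0,0],0.05],[[0,0,0],[0,0,0],0.05],[[0,0,0],[0,0,0],0.05],[[0,0,0],[0,0,0],0.05],[[0,0,0],[0,0,0],0.05]]'
```

```text
t: 20.28
tool_pos: [0.6012, 0.0082, 0.0319]
tool_rot: [3.141, 0.003, 0.005]
contact_force: [-0.2, 1.0, 0.3]
opening: 0.0387
grip_force: 0.0
t: 20.95
tool_pos: [0.6005, 0.0083, 0.0309]
tool_rot: [3.142, 0.003, 0.002]
contact_force: [-0.2, 0.9, 5.8]
opening: 0.0166
grip_force: 29.4
```

```bash
python3 -m pendant '[[[0,0,-10],[0,0,0],0.05],[[0,0,-20],[0,0,0],0.05],[[0,0,-35],[0,0,0],0.05],[[0,0,-40],[0,0,0],0.05],[[0,0,-40],[0,0,0],0.05],[[0,0,-40],[0,0,0],0.05],[[-3,-20,0],[0,0,0],0.05],[[-6,-35,0],[0,0,0],0.05],[[-6,-38,0],[0,0,0],0.05],[[-6,-38,0],[0,0,0],0.05],[[-6,-38,0],[0,0,0],0.05],[[-6,-38,0],[0,0,0],0.05]]' 50
python3 -m pendant '[[[-6,-38,0],[0,0,0],0.05],[[-6,-38,0],[0,0,0],0.05],[[-3,-25,0],[0,0,0],0.05],[[0,-12,0],[0,0,0],0.05],[[0,0,0],[0,0,0],0.05],[[0,0,0],[0,0,0],0.05],[[0,0,0],[0,0,0],0.05]]'
python3 - <<'E'
from h import *
o=get_obs();im,M=snap('wrist','w12.png'); print(o['tool_pos'],o['t'])
E
```

```text
t: 21.95
tool_pos: [0.5654, 0.2167, 0.2147]
tool_rot: [3.141, 0.002, -0.001]
contact_force: [0.7, -0.2, -1.0]
opening: 0.0154
grip_force: 48.9
t: 22.53
tool_pos: [0.5515, 0.3269, 0.2147]
tool_rot: [3.141, 0.001, -0.001]
contact_force: [0.2, -0.9, -0.6]
opening: 0.0157
grip_force: 48.9
[0.55154337 0.32687956 0.21468757] 22.5333
```

View pics/w12.png

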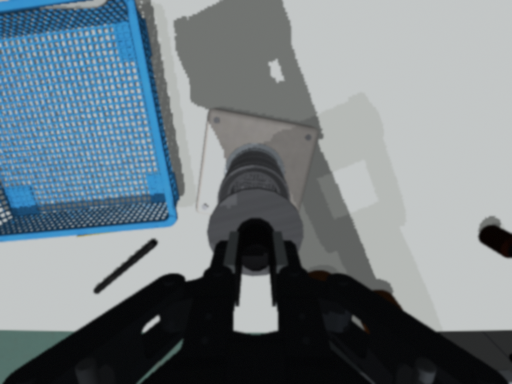

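The lid is held level over the upright stack, both around column 255. I'll lower it.

```bash
python3 -m pendant '[[[0.8,-1.2,20],[0,0,0],0.05],[[0,0,16],[0,0,0],0.05],[[0,0,5],[0,0,0],0.05],[[0,0,4],[0,0,0],0.05],[[0,0,4],[0,0,0],0.05],[[0,0,4],[0,0,0],0.05],[[0,0,0],[0,0,0],0.05],[[0,0,0],[0,0,0],0.05]]'
python3 -m pendant '[[[0,0,1],[0,0,0],0.05],[[0,0,1],[0,0,0],0.05],[[0,0,1],[0,0,0],0.05],[[0,0,0],[0,0,0],0.05],[[0,0,0],[0,0,0],0.05]]'
python3 -m pendant '[[[0,0,1],[0,0,0],0.05],[[0,0,0],[0,0,0],0.05],[[0,0,0],[0,0,0],0.05]]'
```

```text
t: 23.25
tool_pos: [0.5524, 0.3295, 0.1625]
tool_rot: [-3.141, -0.003, -0.001]
contact_force: [0.4, 0.6, -1.1]
opening: 0.0157
grip_force: 48.9
t: 23.67
tool_pos: [0.552, 0.3295, 0.159]
tool_rot: [3.142, 0.003, -0.0]
contact_force: [-0.0, 0.6, -0.7]
opening: 0.0153
grip_force: 48.9
t: 23.92
tool_pos: [0.5522, 0.3294, 0.1582]
tool_rot: [3.141, 0.003, 0.0]
contact_force: [-0.6, -0.3, -0.7]
opening: 0.0151
grip_force: 49.0
```

```bash
python3 -m pendant '[[[0,0,1],[0,0,0],0.05],[[0,0,0],[0,0,0],0.05],[[0,0,0],[0,0,0],0.05]]'
python3 -m pendant '[[[0,0,1],[0,0,0],0.05],[[0,0,0],[0,0,0],0.05],[[0,0,0],[0,0,0],0.05]]'
```

```text
t: 24.17
tool_pos: [0.5525, 0.3296, 0.158]
tool_rot: [-3.141, -0.003, -0.002]
contact_force: [-0.6, -1.5, 4.5]
opening: 0.0152
grip_force: 49.5
t: 24.42
tool_pos: [0.5529, 0.3297, 0.158]
tool_rot: [-3.141, -0.003, -0.003]
contact_force: [-1.2, -1.7, 7.5]
opening: 0.0152
grip_force: 49.8
```

```bash
python3 -m pendant '[[[0,0,-2],[0,0,0],0.3],[[0,0,0],[0,0,0],0.4],[[0,0,0],[0,0,0],0.5],[[0,0,0],[0,0,0],0.5],[[0,0,0],[0,0,0],0.5],[[0,0,-15],[0,0,0],0.5],[[0,0,-40],[0,0,0],0.5],[[0,0,-40],[0,0,0],0.5],[[0,30,0],[0,0,0],0.5],[[0,40,0],[0,0,0],0.5],[[0,0,0],[0,0,0],0.5],[[0,0,0],[0,0,0],0.5]]' 
python3 - <<'E'
from h import *
o=get_obs();im,M=snap('wrist','w13.png'); print(o['tool_pos'],o['t'])
g=cv2.cvtColor(im,cv2.COLOR_RGB2GRAY)
# expected disc centre (z=.141) and knob top (z=.169) vs what is seen
u,v=proj(M,np.array([.552,.328,.141])); print('expect',u,v,proj(M,np.array([.552,.328,.169])))
print(circ('wrist',im,M,u,v,75,35,70,.141))
m=(g<45).astype(np.uint8); n,l,s,c=cv2.connectedComponentsWithStats(m)
for i in range(1,n):
    if s[i,4]>60: print(s[i],c[i].round(1))
E
```

```text
t: 25.42
tool_pos: [0.5526, 0.2581, 0.2545]
tool_rot: [-3.141, 0.001, -0.002]
contact_force: [-0.7, 0.5, -0.7]
opening: 0.0423
grip_force: 0.0
[0.55264109 0.2581297  0.25452814] 25.4167
expect 183.7351001786201 188.55185506260514 [175.81946355 197.97871754]
[([178.1999969482422, 203.0], [0.5371, 0.3346], np.float64(0.0871)), ([188.5, 161.5], [0.5786, 0.3214], np.float64(0.088)), ([164.1999969482422, 214.0], [0.5254, 0.3496], np.float64(0.1199))]
[179 148  45  39 608] [207.6 161.3]
[166 179  28  29 555] [179.4 192.7]
[485 213  17  24  66] [490.5 222.7]
[418 216  40  31 716] [437.2 230.8]
[ 68 229  54  48 298] [ 96.4 251.1]
[    0   234   512   150 39016] [271.3 334.5]
[ 253  257   38   44 1190] [271.4 279.7]
```

The knob blob runs from its expected base (184,188) to its top (176,198), within 1 px. Position, height and level all fit, and the arm is clear of the stack.

```bash
python3 -c "
from station import ctrl
print(ctrl.finish_job())"
```

```text
the job is handed in; nothing more can be done
None
```

I stacked the pan, fine sieve, coarse sieve and lid in the shaker's socket in that order, released them all and handed the job in at about 25 s. Each part seated within about 0.1 mm of its expected height and the last wrist image put the lid's knob where it should be, but the hand-in returned no verdict.

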